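# Index the cup carousel to the serving arrow

### The job

Bring the green espresso cup round to the red serving arrow: pull the carousel's sprung red index knob up, turn the table by it, and let the pin spring fully home in that station's hole, with the cup still standing on its seat. Never force the pin: do not push the table round while the pin is in a hole, do not press it down on the plate, and feel gently for the hole. Leave the other cups upright and the things around alone, and let go at the end.

Things in the scene. Friction and masses are not known exactly. Their poses are not given: they have to be found in the camera images.
- carousel: Fixed round base with an aluminium index plate, 240 mm across, plate top 30 mm above the counter. Origin: centre of its underside, on the turntable's vertical axis. Its -x axis points to the serving arrow (red triangle on the plate's rim); z up. The pin stands at the start in the home hole, 60 degrees anticlockwise of its +x axis. All holes lie on a circle of 105 mm radius round the axis. The plate is flat and slippery between holes.
- station_near (a point): Nominal mouth of the index hole 60 degrees anticlockwise (from above) of the home hole, on the plate. The true hole, 10 mm wide and 8 mm deep, is in a small brass bush clamped by hand in a slot: it stands anywhere up to 19 mm (0.18 rad) along the hole circle to either side of this point. The offset is not measured and must be felt for.
- station_far (a point): The same for the hole 60 degrees clockwise of the home hole: nominal mouth; the true hole is up to 19 mm (0.18 rad) along the circle to either side, with its own unmeasured offset.
- table (a joint): Angle of the wooden turntable (174 mm across, top 44 mm above the counter) about the vertical axis, rad: 0 at the start, positive anticlockwise from above, stops at +-1.4; stations at about +1.05 and -1.05, each +-0.18. It turns lightly (1 to 2 N at the knob) and stays where left. Three cups stand loose on it, 55 mm from the axis; the seat at the arrow is empty.
- plunger (a joint): How far the sprung plunger is pulled up, m: 0 = pin fully home in a hole, 0.008 = pin tip level with the plate top (it reads this while it rides on the plate), 0.014 = end stop. The spring pushes down with about 5.5 N when home, 9 N at the end stop; let go, it drops into a hole by itself.
- knob (a point): Middle of the red plunger knob: upright, round, 26 mm across, 30 mm tall (110 to 140 mm above the counter when the pin is home), on a steel stem at the turntable's rim, straight above the pin, 105 mm from the axis. It goes round with the table and rises with the plunger. Nothing else on the carousel is higher than 112 mm.
- index_pin: Steel pin under the knob, fixed to it, 8 mm across; in a hole it has 1 mm of play to either side. Its tip is 22 mm above the counter when home; origin on its axis, at counter height when home. The load between pin and plate or hole must stay below 25 N; the spring alone gives up to 8 N.
- serve (a point): The serving spot at the red arrow: 55 mm from the axis on the carousel's -x side, 44 mm above the counter, fixed to the base.
- espresso_cup: Green espresso cup with a handle, 65 x 91 x 52 mm; origin: centre of the underside of its bounding box (handle included), about 55 mm from the axis. It stands loose on the turntable, on the seat 60 degrees to one or the other side of the arrow.
- shot_glass: Shot glass of coffee, 57 mm across, 68 mm tall, origin centre of underside; loose on the seat 60 degrees to the other side of the arrow.
- belly_pot: Small polished steel pot with a handle, 69 x 90 x 61 mm, origin centre of underside; loose on the seat opposite the arrow.
- receipt_roll0: White till roll, 52 mm across and 57 mm tall, standing loose on the counter to the left of the carousel; origin centre of underside. A bystander.
- tape_clear: Black roll of tape, 53 mm across and 19 mm tall, lying loose on the counter further left; origin centre of underside. A bystander. Behind it, from x = 0.6 m back and y = 0.08 m to the left, stands a tall fixed coffee machine with a steam pipe at its right end near x = 0.55, y = 0.15: keep the arm clear of it, nearer than x = 0.45 there.
Things that resemble listed ones, but are neither listed nor needed, are in the scene too. What is meant by the espresso_cup is not blue or orange, and is the larger of those in its own colour.

How it is judged:
By the outcome, as a careful person would: the job done as asked, in the order asked, and still so for the second after the job is handed in, with the robot touching nothing.
It also fails if it takes over 51 s, if anything falls off the work surface, if the arm or the gripper's body presses on something with over 40 N, if the wrist force passes 120 N, or if a joint passes its speed limit or range.

### The arm

A 6-joint arm with a two-finger parallel gripper is mounted at the origin on a cart in front of the work surface, level with it; the furniture and walls round the work are solid. World frame = base frame: x ahead of the robot, y to its left, z up, the work surface at z = 0. Lengths are in m, angles in rad, forces in N, time in s.
With the tool pointing down it reaches from about 0.35 to 0.775 m from the base axis. Payload 7.3 kg.
Tool frame: the origin (TCP) lies on the centre line of the jaws, within the pads' length; the fingertips stand 17 mm ahead of it and the grasp point (between the pads) lies 2 mm behind it (robot.tip_extent is the distance from the TCP to the fingertips, in m); z points along the fingers, y is the line along which they close (so a half turn about z gives the same grasp; the last joint's range is limited). The gripper opens to 92 mm and grips with 3 to 60 N. Pads are 19 mm wide; open, the fingers measure 130 mm over their backs; the gripper's body (75 mm by 190 mm) begins 47 mm behind the grasp point.
Start: joints at [-1.334, 0.342, 1.524, -0, 1.275, -0.146], TCP at [0.196, -0.487, 0.244] pointing down, gripper open.
Joint ranges: [-2.53, 2.53], [-0.77, 2.02], [0.04, 2.7], [-1, 4.14], [0.28, 2.66], [-3.11, 3.11]. Speed limits (rad/s): [2.57, 2.57, 3.14, 3.14, 3.14, 3.14].

### API

Orientations are given as [roll, pitch, yaw] about the fixed x, y, z axes, in that order (R = Rz(yaw) Ry(pitch) Rx(roll)).
In Python, from cell import robot gives the robot as it stands.
- The arm moves only by the tool step_arm, never from a script. Its argument "motion" is a list of rows, each a list of 2 entries, a list of its own where there are three numbers: the shift along the tool's x, y, z in units of 60 mm (1.0 is 60 mm), then the turn about the tool's z in rad. In form: [[[x, y, z], spin], ...]. A call has 1 to 10 rows; each row is the pose to reach, as a shift and turn from the pose commanded when the call began, along the tool's axes at that moment; what a row does not reach only later rows make up. A row lasts 1/8 s, in which the tool goes at most 62.5 mm and 10.7 degrees, less where a joint would pass 70% of its speed; a pose out of reach is approached as far as the arm can. A call with a gripper value outside its range is refused whole. "hand" is the closure in counts, from 0 (fully open) to 255 (shut), set as the call begins (left out, the last holds). The fingers move at their own pace and stop on an object; "squeeze" is the grip in N (left out, the last holds). Time passes only in rows, so rows that repeat a pose let the fingers close. It gives the time, the measured TCP pose, the force, the opening and the grip force at its end, in the units of the state.
- robot.observe(): the state, without advancing time (a new reading comes with each control period).
- robot.read_camera(name): name is "scene" or "top" or "wrist"; returns a dict with "pixels" (420x560x3 uint8, red, green, blue), "intrinsics" (3x3 intrinsics, pixels), "xyz" and "rotation" of the camera in the world; the wrist camera has in their place "T_tool_cam" (4x4, takes a point from camera to tool coordinates, whose origin is the TCP and whose axes are the flange's). Camera axes: x right, y up, looking along -z (the intrinsics and any distortion apply to the point x, -y, -z); pixel columns grow to the right and rows downward; lengths in m; the calibration is good to about 2 mm. A picture is of the moment at which its call begins: read the wrist's pose just before it. There is no depth.
- robot.hand_in(): hands the job in; it is judged then, once.
The state is a dict: "time": time; "qpos": joint angles; "qvel": joint speeds; "joint_efforts": joint torques, N m; "tool_pos": TCP position; "tool_rot": TCP orientation; "contact_force": force on the tool from outside, world axes, zero at the start; "torque": the same for the moment, N m; "opening": finger opening in m; "grip_force": force on a finger pad.
Only numpy, scipy, OpenCV 4.12 (cv2) and the standard library are available. Lean on these libraries where they do the work, as an engineer would, in place of code of your own. Each camera call takes 0.05 s, during which the arm holds its last target. There are 200 camera calls.

## Working session

There is one attempt and no reset: what is moved stays moved. The work goes in short steps, Python scripts to look and compute and a tool call to move; the robot and the scene stay as the last step left them, time stands still between calls to the robot, and variables do not carry over. Pictures are saved under pics/ and viewed, at most 12 in all, crops included, and the job is handed in when it is done.

Besides the shell and the picture viewer there is one more tool, called by a JSON object that holds its "name" and its "arguments". step_arm: Moves the arm, as the interface text tells. Its arguments: {"type":"object","properties":{"motion":{"type":"array"},"hand":{"type":"number"},"squeeze":{"type":"number"}},"required":["motion"]}

```bash
mkdir -p pics; cat > h.py <<'E'
from cell import robot
import cv2,numpy as np
def shot(n,f):
    c=robot.read_camera(n); cv2.imwrite('pics/'+f,cv2.cvtColor(c['pixels'],cv2.COLOR_RGB2BGR)); return c
def ray(c,u,v,z):
    K=np.array(c['intrinsics']);d=np.array([(u-K[0,2])/K[0,0],-(v-K[1,2])/K[1,1],-1.])
    R=np.array(c['rotation'])
    if R.shape!=(3,3):
        from scipy.spatial.transform import Rotation; R=Rotation.from_euler('xyz',R).as_matrix()
    d=R@d;p=np.array(c['xyz']);return p+d*(z-p[2])/d[2]
E
python3 - <<'E'
from h import *
for n in('scene','top'):
    c=shot(n,n+'0.png');print({k:c[k] for k in c if k!='pixels'})
print(robot.observe())
E
```

```text
{'intrinsics': array([[439.20803622,   0.        , 278.83737134],
       [  0.        , 439.20803622, 206.64565104],
       [  0.        ,   0.        ,   1.        ]]), 'xyz': array([-0.02882906,  0.49031736,  0.91122322]), 'rotation': array([ 0.74987152, -0.00685222, -2.23969885])}
{'intrinsics': array([[423.04960623,   0.        , 285.41147657],
       [  0.        , 423.04960623, 206.37378291],
       [  0.        ,   0.        ,   1.        ]]), 'xyz': array([0.35654316, 0.0114553 , 1.3671727 ]), 'rotation': array([ 0.14846968, -0.00497273, -1.57140101])}
{'time': 0.1, 'qpos': array([-1.33399288e+00,  3.42632006e-01,  1.52489817e+00, -2.28788266e-05,
        1.27543049e+00, -1.45970827e-01]), 'qvel': array([-0.00057991,  0.00018863, -0.00328502,  0.00167056,  0.00270868,
       -0.00060268]), 'joint_efforts': array([ 1.43924295e-03, -4.32003808e+01, -2.44694674e+01,  7.18382746e-02,
        5.25894959e-02, -5.12763370e-05]), 'tool_pos': array([ 0.19603311, -0.48666106,  0.24313352]), 'tool_rot': array([-3.14023600e+00, -1.77335811e-04,  3.82780832e-01]), 'contact_force': array([ 1.09512658, -0.61416378,  0.40732108]), 'torque': array([-0.00069176, -0.00262644,  0.04240966]), 'grip_force': 0.0, 'opening': 0.09125322184978032}
```

```bash
ls -la
```

```text
total 16
drwxr-xr-x  3 agent agent 4096 Dec  3 13:59 .
drwxr-xr-x 23 root  root  4096 Dec  3 13:59 ..
-rw-r--r--  1 agent agent  477 Dec  3 13:59 h.py
drwxr-xr-x  2 agent agent 4096 Dec  3 13:59 pics
```

View pics/top0.png

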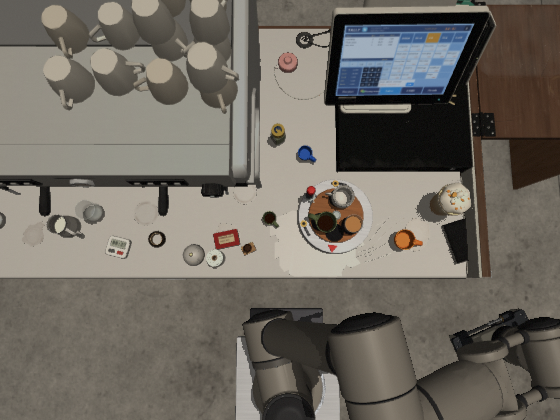

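View pics/scene0.png

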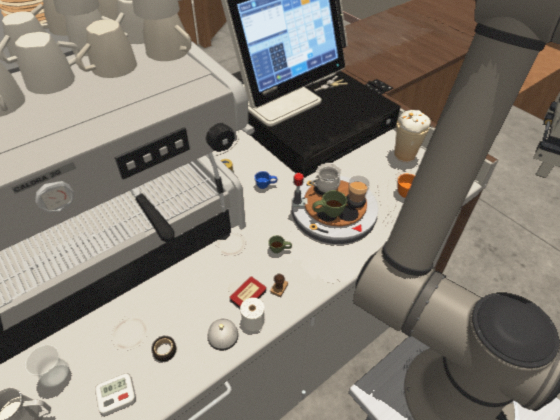

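```bash
python3 - <<'E'
import cv2,numpy as np
a=cv2.resize(cv2.imread('pics/top0.png')[165:265,280:390],None,fx=5,fy=5,interpolation=2)
b=cv2.resize(cv2.imread('pics/scene0.png')[155:245,265:395],None,fx=5,fy=5,interpolation=2)
cv2.imwrite('pics/tc.png',a);cv2.imwrite('pics/sc.png',b)
for n in('top0','scene0'):
    im=cv2.imread(f'pics/{n}.png').astype(int);m=((im[...,2]>140)&(im[...,1]<70)&(im[...,0]<70)).astype('uint8')
    k,l,s,c=cv2.connectedComponentsWithStats(m)
    print(n,[(s[i].tolist(),c[i].round(1).tolist()) for i in range(1,k) if s[i,4]>5])
E
```

```text
top0 [([308, 187, 7, 6, 35], [310.9, 189.5]), ([328, 245, 8, 6, 27], [331.6, 247.0]), ([117, 251, 6, 3, 10], [119.4, 252.1])]
scene0 [([294, 173, 9, 7, 46], [298.6, 176.3]), ([355, 226, 6, 5, 18], [357.9, 228.2]), ([231, 278, 35, 27, 213], [247.9, 290.3])]
```

View pics/tc.png

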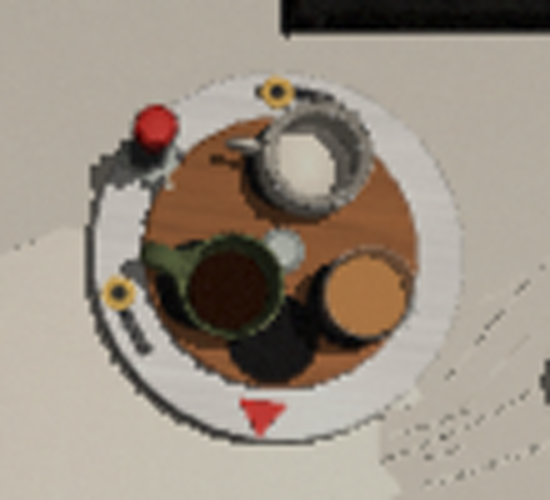

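View pics/sc.png

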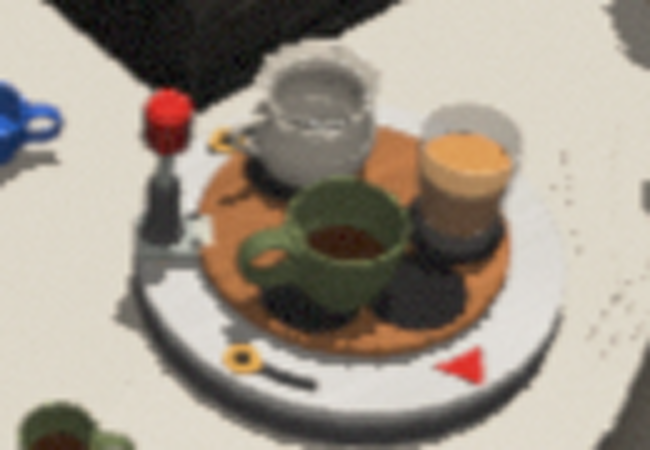

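```bash
cat > m.py <<'E'
from h import *
from scipy.optimize import least_squares
t=dict(intrinsics=[[439.208,0,0],[0,0,0],[0,0,1]])
t={'intrinsics':np.array([[423.0496,0,285.4115],[0,423.0496,206.3738],[0,0,1]]),'xyz':[0.35654316,0.0114553,1.3671727],'rotation':[0.14846968,-0.00497273,-1.57140101]}
s={'intrinsics':np.array([[439.208,0,278.8374],[0,439.208,206.6457],[0,0,1]]),'xyz':[-0.02882906,0.49031736,0.91122322],'rotation':[0.74987152,-0.00685222,-2.23969885]}
E
python3 - <<'E'
from m import *
T=lambda u,v:(280+(u+.5)/5-.5,165+(v+.5)/5-.5)
S=lambda u,v:(265+(u+.5)/5-.5,155+(v+.5)/5-.5)
P={}
for n,a,b,z in[('knobtop',T(156,126),S(168,104),.140),('arrow',T(262,416),S(464,366),.030),('near',T(119,293),S(242,358),.031),('far',T(277,93),S(219,139),.031),('spindle',T(286,250),None,.055),('cupbottomrim',T(236,287),S(349,222),.096)]:
    p=ray(t,*a,z);P[n]=p;print(n,p.round(4),ray(s,*b,z).round(4) if b else '')
for k,(u,v) in dict(l=(93,245),r=(462,255),top=(277,72),bot=(280,443)).items(): print(k,ray(t,*T(u,v),.03).round(4))
E
```

```text
knobtop [ 0.5896 -0.0697  0.14  ] [ 0.5869 -0.0666  0.14  ]
arrow [ 0.4246 -0.1421  0.03  ] [ 0.4247 -0.1391  0.03  ]
near [ 0.5024 -0.0524  0.031 ] [ 0.5001 -0.0501  0.031 ]
far [ 0.6319 -0.1551  0.031 ] [ 0.6331 -0.1495  0.031 ]
spindle [ 0.5268 -0.156   0.055 ] 
cupbottomrim [ 0.4989 -0.1201  0.096 ] [ 0.4963 -0.1147  0.096 ]
l [ 0.5333 -0.0361  0.03  ]
r [ 0.5268 -0.2714  0.03  ]
top [ 0.6459 -0.1555  0.03  ]
bot [ 0.4076 -0.1531  0.03  ]
```

{"name": "step_arm", "arguments": {"motion": [[[0.5,-0.25,0],-0.04],[[1.4,-0.65,0],-0.1],[[2.3,-1.05,0],-0.16],[[3.2,-1.5,0],-0.22],[[4.1,-1.9,0],-0.28],[[5.0,-2.3,0],-0.34],[[5.9,-2.75,0],-0.4],[[6.8,-3.15,0],-0.46],[[7.7,-3.6,0],-0.52],[[8.4,-3.9,0],-0.56]], "hand": 0, "squeeze": 20}}

```text
time: 1.35
tool_pos: [0.5773, -0.0794, 0.2433]
tool_rot: [-3.141, 0.0, 0.946]
contact_force: [0.4, -1.3, 0.0]
opening: 0.0919
grip_force: 0.0
```

{"name": "step_arm", "arguments": {"motion": [[[0,0,0],0],[[0,0,0],0],[[0,0,0],0]]}}

```text
time: 1.72
tool_pos: [0.5755, -0.0828, 0.2437]
tool_rot: [-3.141, 0.0, 0.941]
contact_force: [-0.5, -0.6, 0.5]
opening: 0.0919
grip_force: 0.0
```

```bash
python3 - <<'E'
from h import *
o=robot.observe();c=shot('wrist','w1.png');print(o['time'],o['tool_pos'],o['tool_rot'],o['qpos'],c['intrinsics'],c['T_tool_cam'],[k for k in c])
E
```

```text
1.725 [ 0.57551403 -0.08275211  0.24373731] [-3.14135907e+00  4.61707372e-04  9.41074556e-01] [-2.74406267e-01  4.46481243e-01  1.36224933e+00 -3.61766660e-04
  1.33324171e+00  3.55400758e-01] [[370.38475419   0.         282.11000126]
 [  0.         370.38475419 208.15184207]
 [  0.           0.           1.        ]] [[-9.01207691e-05  9.59644066e-01  2.81217458e-01  7.72081815e-02]
 [ 9.99999982e-01  1.34164873e-04 -1.37366139e-04  7.83408713e-04]
 [-1.69552105e-04  2.81217440e-01 -9.59644060e-01 -1.40801218e-01]
 [ 0.00000000e+00  0.00000000e+00  0.00000000e+00  1.00000000e+00]] ['pixels', 'intrinsics', 'T_tool_cam']
```

View pics/w1.png

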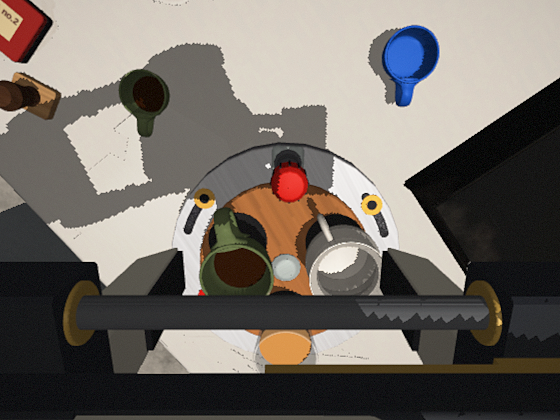

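The wrist picture shows the red knob at (290,182), bushes at (204,198) and (372,205), spindle at (286,267), and the large green cup on the left.

```bash
cat >> h.py <<'E'
from scipy.spatial.transform import Rotation as Ro
def wray(o,c,u,v,z):
    K=c['intrinsics'];T=c['T_tool_cam'];R=Ro.from_euler('xyz',o['tool_rot']).as_matrix()
    d=R@T[:3,:3]@np.array([(u-K[0,2])/K[0,0],-(v-K[1,2])/K[1,1],-1.]);p=np.array(o['tool_pos'])+R@T[:3,3]
    return p+d*(z-p[2])/d[2]
def comps(im,lo,hi,amin):
    m=cv2.inRange(cv2.cvtColor(im,cv2.COLOR_RGB2HSV),lo,hi);k,l,s,c=cv2.connectedComponentsWithStats(m)
    return [(s[i].tolist(),c[i].round(1).tolist()) for i in range(1,k) if s[i,4]>amin]
E
python3 - <<'E'
from h import *
o=robot.observe();c=robot.read_camera('wrist');im=c['pixels']
print('brass',comps(im[150:250],(18,120,100),(32,255,255),60));print('red',comps(im[150:250],(0,200,100),(4,255,255),60))
for n,u,v,z in[('knobmid',290,182,.127),('near',204,198,.031),('far',372,205,.031),('spindle',286,267,.055)]:print(n,wray(o,c,u,v,z).round(4))
E
```

```text
brass [([194, 39, 21, 19, 237], [203.6, 48.1]), ([361, 45, 21, 20, 253], [371.1, 54.2])]
red [([274, 16, 34, 36, 803], [290.1, 34.5])]
knobmid [ 0.5932 -0.0696  0.127 ]
near [ 0.5045 -0.0508  0.031 ]
far [ 0.6347 -0.1546  0.031 ]
spindle [ 0.5327 -0.1494  0.055 ]
```

```bash
python3 - <<'E'
from h import *
from scipy.optimize import least_squares
o=robot.observe();c=robot.read_camera('wrist')
k=wray(o,c,290.5,185,.140);n=wray(o,c,203.6,198.1,.031);f=wray(o,c,371.1,204.2,.031)
for nm,(k,n,f) in dict(w=(k,n,f),ts=(np.array([.5883,-.0682]),np.array([.5012,-.0512]),np.array([.6325,-.1523]))).items():
    P=[p[:2] for p in(k,n,f)]
    r=least_squares(lambda x:[np.hypot(*(p-x))-.105 for p in P],[.527,-.154])
    a=[np.arctan2(*(p-r.x)[::-1]) for p in P];print(nm,k,r.x,r.fun,'ang',a,'dnear',a[1]-a[0],'dfar',a[2]-a[0])
E
```

```text
w [ 0.59382539 -0.06896909  0.14      ] [ 0.52974647 -0.15235968] [ 0.000167   -0.00013785 -0.0001352 ] ang [np.float64(0.9156108032355581), np.float64(1.815837852784814), np.float64(-0.009741800151525239)] dnear 0.9002270495492559 dfar -0.9253526033870834
ts [ 0.5883 -0.0682] [ 0.52723936 -0.15320763] [-0.0003353   0.0002787   0.00026456] ang [np.float64(0.9478964207159006), np.float64(1.820727604095581), np.float64(0.00862250778566529)] dnear 0.8728311833796805 dfar -0.9392739129302353
```

{"name": "step_arm", "arguments": {"motion": [[[0.2,0.04,0.2],0],[[0.34,0.07,0.6],0],[[0.34,0.07,1.1],0],[[0.34,0.07,1.5],0],[[0.34,0.07,1.75],0],[[0.34,0.07,1.84],0],[[0.34,0.07,1.84],0]], "hand": 100, "squeeze": 4}}

```text
time: 2.75
tool_pos: [0.5919, -0.0677, 0.1335]
tool_rot: [3.141, -0.0, 0.943]
contact_force: [-0.3, -0.5, -0.1]
opening: 0.0562
grip_force: 0.0
```

```bash
python3 - <<'E'
from h import *
o=robot.observe();c=shot('wrist','w2.png');print(o)
im=c['pixels'];print('red',comps(im,(0,200,60),(4,255,255),60))
E
```

```text
{'time': 2.75, 'qpos': array([-2.42393347e-01,  5.71539615e-01,  1.47155318e+00, -7.59829805e-05,
        1.09809242e+00,  3.85702739e-01]), 'qvel': array([-1.56446506e-03, -1.42188577e-02, -1.16389954e-02,  6.59294617e-04,
        6.43950909e-03, -8.37920012e-05]), 'joint_efforts': array([ 1.81667099e-02, -5.14262044e+01, -2.17441106e+01,  7.95440935e-02,
       -5.64364542e-02,  2.34751591e-03]), 'tool_pos': array([ 0.59189051, -0.06766808,  0.13346638]), 'tool_rot': array([ 3.14118969e+00, -9.05881943e-05,  9.42734840e-01]), 'contact_force': array([-0.29173238, -0.54976417, -0.139177  ]), 'torque': array([-0.04054296, -0.05396172,  0.08060096]), 'grip_force': 0.0, 'opening': 0.056180003208913}
red [([254, 247, 60, 48, 2030], [283.4, 275.1])]
```

View pics/w2.png

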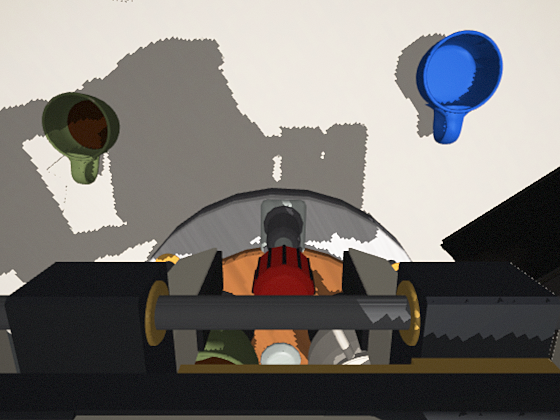

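The knob sits centred (column 284) between the fingers (220 to 344). I'll close gently.

{"name": "step_arm", "arguments": {"motion": [[[0,0,0],0],[[0,0,0],0],[[0,0,0],0],[[0,0,0],0],[[0,0,0],0]], "hand": 255, "squeeze": 5}}

```text
time: 3.42
tool_pos: [0.5918, -0.0677, 0.1335]
tool_rot: [3.141, -0.0, 0.943]
contact_force: [0.5, -0.2, 0.9]
opening: 0.0257
grip_force: 5.0
```

Centred, no side force. Firm up, and lift 11 mm.

{"name": "step_arm", "arguments": {"motion": [[[0,0,0],0],[[0,0,0],0],[[0,0,-0.05],0],[[0,0,-0.1],0],[[0,0,-0.15],0],[[0,0,-0.19],0],[[0,0,-0.19],0]], "hand": 255, "squeeze": 25}}

```text
time: 4.3
tool_pos: [0.5914, -0.0675, 0.1446]
tool_rot: [-3.141, 0.0, 0.943]
contact_force: [1.8, -0.1, -9.5]
opening: 0.025
grip_force: 25.0
```

{"name": "step_arm", "arguments": {"motion": [[[-0.001,-0.07,0],-0.04],[[-0.013,-0.21,0],-0.12],[[-0.035,-0.348,0],-0.2],[[-0.068,-0.484,0],-0.28],[[-0.112,-0.617,0],-0.36],[[-0.167,-0.745,0],-0.44],[[-0.231,-0.87,0],-0.52],[[-0.306,-0.988,0],-0.6],[[-0.389,-1.1,0],-0.68],[[-0.458,-1.18,0],-0.74]]}}

```text
time: 5.55
tool_pos: [0.517, -0.0472, 0.1446]
tool_rot: [-3.14, -0.002, 1.687]
contact_force: [2.2, 3.2, -9.2]
opening: 0.0248
grip_force: 25.0
```

{"name": "step_arm", "arguments": {"motion": [[[0,0,0],0],[[0,0,0],0]]}}

```text
time: 5.8
tool_pos: [0.5174, -0.0473, 0.1445]
tool_rot: [-3.14, -0.002, 1.682]
contact_force: [-1.1, 5.5, -8.1]
opening: 0.025
grip_force: 25.0
```

```bash
python3 - <<'E'
from h import *
o=robot.observe();c=shot('wrist','w3.png');print(o['time'],o['tool_pos'],o['tool_rot'],o['contact_force'])
p=o['tool_pos'][:2]-np.array([.5285,-.1528]);print(np.hypot(*p),np.arctan2(p[1],p[0]))
print('brass',comps(c['pixels'],(18,120,60),(32,255,255),20))
E
```

```text
5.8 [ 0.51737477 -0.04730815  0.14445065] [-3.13977661e+00 -1.81498525e-03  1.68212473e+00] [-1.06464238  5.48035916 -8.09971499]
0.1060768632436952 1.6758685194807124
brass [([247, 200, 14, 27, 225], [254.0, 213.0]), ([364, 237, 28, 25, 422], [377.9, 249.0]), ([215, 281, 13, 65, 515], [219.9, 313.6]), ([337, 281, 13, 65, 500], [344.3, 313.1]), ([103, 358, 386, 15, 4066], [321.0, 366.7])]
```

View pics/w3.png

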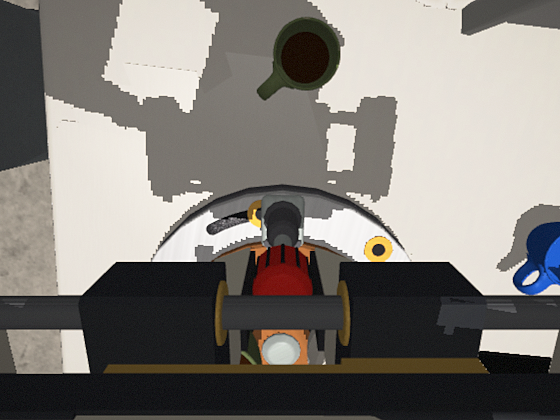

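The near bush shows at about (260,213), just left of the stem; the home bush is at (378,249). I'll measure the remaining angle.

```bash
python3 - <<'E'
from h import *
o=robot.observe();c=robot.read_camera('wrist')
n=wray(o,c,260.5,213,.031)[:2];h=wray(o,c,377.9,249,.031)[:2]
d=np.hypot(*(n-h));print(n,h,'home-near',2*np.arcsin(d/.21))
for C in([.5285,-.1528],[.5297,-.1524]):
    a=[np.arctan2(*(q-C)[::-1]) for q in (n,h,o['tool_pos'][:2])];print(a,a[0]-a[1],a[0]-a[2])
E
```

```text
[ 0.50335269 -0.05049194] [ 0.59216638 -0.06850975] home-near 0.8923933329517182
[np.float64(1.8118180135350082), np.float64(0.9238970250598814), np.float64(1.6758533631252468)] 0.8879209884751268 0.13596465040976136
[np.float64(1.823796305343001), np.float64(0.9307470984560079), np.float64(1.6875298904771312)] 0.8930492068869932 0.13626641486586988
```

{"name": "step_arm", "arguments": {"motion": [[[0.006,-0.04,0],-0.025],[[0.004,-0.09,0],-0.05],[[0.002,-0.14,0],-0.08],[[0,-0.175,0],-0.1],[[0,-0.175,0.02],-0.1],[[0,-0.175,0.035],-0.1],[[0,-0.175,0.035],-0.1]]}}

```text
time: 6.78
tool_pos: [0.507, -0.0488, 0.1423]
tool_rot: [-3.14, -0.001, 1.783]
contact_force: [-1.8, 5.2, -7.8]
opening: 0.0248
grip_force: 25.0
```

{"name": "step_arm", "arguments": {"motion": [[[0,0,0],0],[[0,0,0],0],[[0,0,0],0]], "hand": 176, "squeeze": 5}}

```text
time: 7.15
tool_pos: [0.5084, -0.05, 0.1434]
tool_rot: [3.14, 0.001, 1.783]
contact_force: [-0.7, 0.2, -0.0]
opening: 0.0283
grip_force: 0.1
```

```bash
cat >> h.py <<'E'
def chk():
    o=robot.observe();c=robot.read_camera('wrist');im=c['pixels']
    print(o['time'],o['tool_pos'].round(4),o['contact_force'].round(2),'open',o['opening'],[ (s[:5],q) for s,q in comps(im,(0,150,50),(5,255,255),200)])
    return o,c
E
python3 -c "
from h import *
chk()
s=robot.read_camera('scene');print(comps(s['pixels'],(0,200,90),(5,255,255),5))"
```

```text
7.15 [ 0.5084 -0.05    0.1434] [-0.75  0.24 -0.  ] open 0.028298820289564926 [([249, 241, 61, 54, 2357], [279.1, 272.2])]
[([311, 194, 5, 4, 7], [312.9, 195.3])]
```

{"name": "step_arm", "arguments": {"motion": [[[0,-0.017,0],-0.01],[[0,-0.033,0],-0.02],[[0,-0.05,0],-0.03],[[-0.001,-0.067,0],-0.04]]}}

```text
time: 7.75
tool_pos: [0.5046, -0.0504, 0.1427]
tool_rot: [3.14, 0.001, 1.823]
contact_force: [4.7, 0.9, -2.6]
opening: 0.0285
grip_force: 2.1
```

```bash
python3 -c "
from h import *
chk()"
```

```text
7.75 [ 0.5046 -0.0504  0.1427] [ 4.66  0.88 -2.56] open 0.028526164412161877 [([256, 242, 61, 53, 2297], [285.6, 272.9])]
```

{"name": "step_arm", "arguments": {"motion": [[[0,-0.015,0],-0.009],[[0,-0.03,0],-0.018]]}}

```text
time: 8.05
tool_pos: [0.5019, -0.0508, 0.1425]
tool_rot: [-3.141, -0.0, 1.841]
contact_force: [0.9, 0.0, 0.6]
opening: 0.0278
grip_force: 0.2
```

```bash
python3 -c "
from h import *
chk()"
```

```text
8.05 [ 0.5019 -0.0508  0.1425] [0.92 0.04 0.58] open 0.02775619318283916 [([257, 237, 58, 58, 2483], [285.2, 269.8])]
```

{"name": "step_arm", "arguments": {"motion": [[[0,0,0],0]]}}

```text
time: 8.22
tool_pos: [0.5014, -0.0508, 0.1425]
tool_rot: [-3.14, -0.0, 1.841]
contact_force: [-0.4, 0.2, 0.0]
opening: 0.0283
grip_force: 0.1
```

```bash
python3 -c "
from h import *
o,c=chk()
cv2.imwrite('pics/w4.png',cv2.cvtColor(c['pixels'],4)[160:330,180:400].repeat(3,0).repeat(3,1))"
```

```text
8.225 [ 0.5014 -0.0508  0.1425] [-0.44  0.25  0.05] open 0.02830587848753711 [([257, 237, 58, 58, 2474], [285.2, 270.0])]
```

View pics/w4.png

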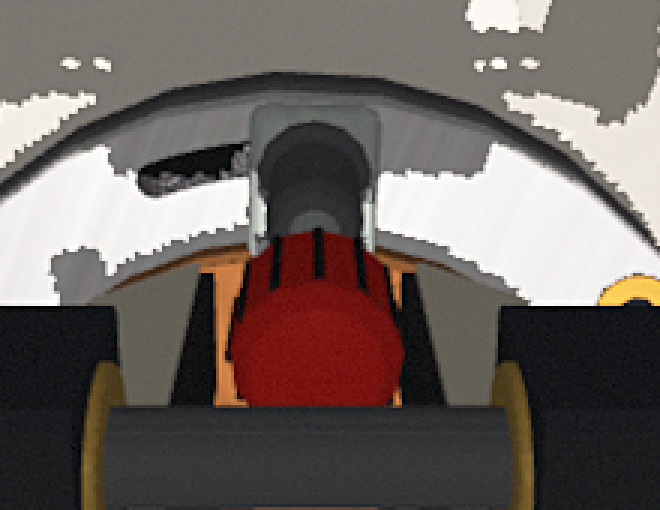

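The knob's apparent width shrank from 61 to 58 px and the push force vanished, so the pin seems to have dropped. I'll open, retreat upward and check.

{"name": "step_arm", "arguments": {"motion": [[[0,0,0],0],[[0,0,0],0],[[0,0,-0.2],0],[[0,0,-0.6],0],[[0,0,-1.1],0],[[0,0,-1.6],0],[[0,0,-1.8],0],[[-0.4,0,-1.8],0],[[-0.4,0,-1.8],0],[[-0.4,0,-1.8],0]], "hand": 60}}

```text
time: 9.52
tool_pos: [0.508, -0.0735, 0.2501]
tool_rot: [-3.141, -0.001, 1.84]
contact_force: [0.1, -0.0, -0.7]
opening: 0.07
grip_force: 0.0
```

```bash
python3 - <<'E'
from h import *
o,c=chk();cv2.imwrite('pics/w5.png',cv2.cvtColor(c['pixels'],4))
s=shot('scene','s5.png');print(comps(s['pixels'],(0,150,60),(5,255,255),5))
from scipy.spatial.transform import Rotation
def proj(p):
    R=Rotation.from_euler('xyz',s['rotation']).as_matrix();q=R.T@(np.array(p)-s['xyz']);K=s['intrinsics']
    return K[0,0]*q[0]/-q[2]+K[0,2],K[1,1]*-q[1]/-q[2]+K[1,2]
for z in(.125,.133):print('knob expect',z,proj([.5027,-.0502,z]))
print('start',proj([.5915,-.068,.125]))
cv2.imwrite('pics/sc5.png',cv2.resize(cv2.imread('pics/s5.png')[140:260,250:400],None,fx=5,fy=5,interpolation=2))
E
```

```text
9.525 [ 0.508  -0.0735  0.2501] [ 0.05 -0.04 -0.71] open 0.06995844969341256 [([266, 157, 36, 39, 982], [283.7, 176.5]), ([175, 210, 25, 26, 317], [188.3, 220.6])]
[([310, 196, 11, 12, 98], [315.5, 201.6]), ([354, 225, 7, 6, 25], [357.9, 227.8]), ([231, 278, 34, 28, 257], [247.2, 290.8]), ([119, 394, 9, 5, 26], [122.9, 396.2])]
knob expect 0.125 (np.float64(314.7640693500284), np.float64(200.93627296385338))
knob expect 0.133 (np.float64(314.98058215753844), np.float64(198.69341547274377))
start (np.float64(297.25152257648335), np.float64(178.44811803317583))
```

View pics/sc5.png

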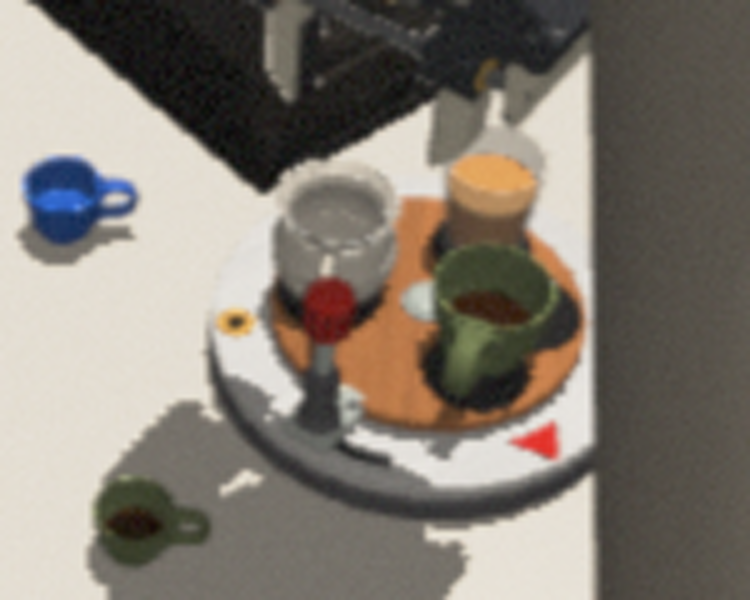

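View pics/w5.png

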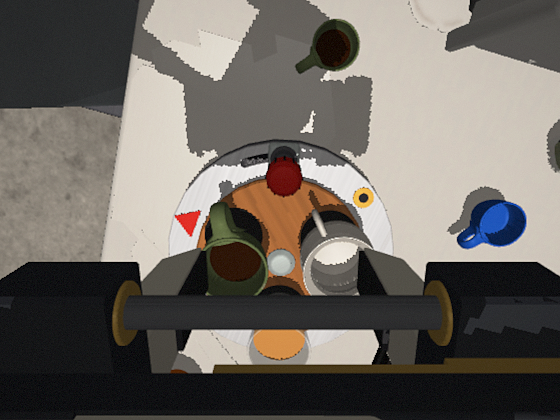

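```bash
python3 - <<'E'
from h import *
L=lambda f:cv2.cvtColor(cv2.imread('pics/'+f),4)
for f in('scene0.png','s5.png','w1.png','w5.png'):print(f,comps(L(f),(0,150,60),(5,255,255),80))
a=L('scene0.png')[165:215,280:320];b=L('s5.png')[190:240,297:337]
cv2.imwrite('pics/cmp.png',cv2.cvtColor(cv2.resize(np.hstack([a,b]),None,fx=9,fy=9,interpolation=2),4))
E
```

```text
scene0.png [([294, 172, 10, 14, 90], [298.4, 178.1]), ([231, 278, 35, 28, 258], [247.5, 290.7])]
s5.png [([310, 196, 11, 12, 98], [315.5, 201.6]), ([231, 278, 34, 28, 257], [247.2, 290.8])]
w1.png [([0, 0, 46, 62, 1420], [21.7, 29.5]), ([271, 162, 37, 40, 1096], [289.3, 182.3])]
w5.png [([266, 157, 36, 39, 969], [283.8, 176.6]), ([175, 210, 25, 26, 317], [188.3, 220.6])]
```

View pics/cmp.png

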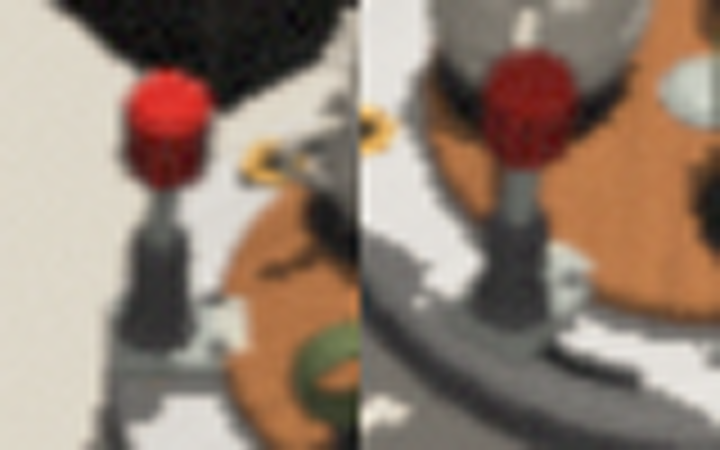

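Both pictures show the same stem gap below the knob once scaled, so the pin is home. The cups are all upright and the gripper is clear.

```bash
python3 -c "
from cell import robot
print(robot.hand_in())"
```

```text
the job is handed in; nothing more can be done
None
```

I turned the green espresso cup round to the red arrow; the pin has sprung home in the near station's hole, as far as the pictures show. All three cups are upright, the gripper is clear of everything, and the job was handed in at about 9.7 s; the hand-in call gave no verdict.

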